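Refill the bag-clip machine on the cookie packing bench

TASK

Refill the bag-clip machine: slide its yellow-knobbed rail back, lift the grey spent carrier out of the channel and drop it in the white tub, then load every blue clip stick from the sheet pan into the channel, one after another, each pushed back against the spring follower and set down flat behind the front stop. When all the sticks are in, slide the rail fully shut, and only then turn the hand wheel by its crank one full turn clockwise to feed the first clip. Leave the jar, bowl and bottle alone.

Things in the scene. Friction and masses are not known exactly. Their poses are not given: they have to be found in the camera images.
- machine: white bag-clip machine, fixed. Origin on the table below the channel-side face of the front stop, on the channel's centre line; x runs along the channel to its rear, z up. Channel floor 20 mm above the table, channel 34 mm wide, ends at x=342, room for four sticks end to end. Gearbox under the wheel: 42 mm high, x=-10 to 110, y=-185 to -35
- stop (a point): foot of the front stop's channel-side face, on the channel floor. The stop is a steel bar 10 mm high, 10 mm thick, 50 mm wide at machine x=-10 to 0. In front of it is only a base plate 20 mm high, to x=-80, with a 6 mm tongue on it.
- bay (a point): centre of the loading bay's floor (machine x=50). The bay, x=0 to 100, is open above when the rail is open; its side walls are only 10 mm high, flared on top. Behind x=100 walls 40 mm high, with lips over the channel. A stick held with its underside about 13 mm above this floor clears the stop and pushes the follower, or the sticks already in, along x
- bay_rest (a point): where a stick's underside centre comes to rest when it lies against the stop (machine x=35, on the floor). To load: push the raised stick along x until its centre is about 4 mm past this point, so that its front end has passed the stop, lower it to the floor, let go; the spring then pushes the whole row forward against the stop
- follower (a joint): travel of the spring follower (orange block 22 x 30 x 33 mm on the channel floor), m: 0 = home, its face 8 mm behind the front stop; grows to 0.300 as it is pushed back. Spring about 3 N at home, 6.6 N fully back; slightly damped
- follower_face (a point): centre of the follower's front face, 17 mm above the channel floor
- rail (a joint): travel of the sliding rail (dark steel cover plate 205 x 50 x 4 mm, underside 41 mm above the channel floor), m: 0 = shut, covering the loading bay from x = -4 mm; 0.100 = fully open, front edge at x = 96 mm. Slides along the machine's x with about 2 N friction and stays where left; starts shut or nearly so
- rail_knob (a point): centre of the top of the rail's yellow grip block: 30 (along x) x 20 (across, y) mm, 34 mm high, top 99 mm above the table. At rail 0 it stands at machine x = 45 mm
- wheel (a joint): angle of the hand wheel (aluminium disc, radius 55 mm, vertical axis, top 60 mm above the table), rad: grows as it is turned clockwise seen from above. Starts between 0 and 0.25; hard stop at 6.6. Light friction (about 2 N at the crank), stays where left
- wheel_hub (a point): wheel axis, top of the hub, 66 mm above the table; machine frame x = 50, y = -125 mm
- crank_top (a point): centre of the top of the wheel's crank handle: black upright round pin, 20 mm diameter, 45 mm high, top 105 mm above the table, 42 mm from the wheel axis. It spins freely on its own axis, so it may be held with a fixed hand orientation while it is led round
- stick1: refill stick of bag clips: blue bar with white ribs, 70 (its x) x 30 (y) x 34 (z) mm, 90 g, all sticks alike and either end may go first. Origin: centre of its underside. From two to four sticks are there, standing upright on the pan; absent ones read None
- stick2: refill stick of bag clips: blue bar with white ribs, 70 (its x) x 30 (y) x 34 (z) mm, 90 g, all sticks alike and either end may go first. Origin: centre of its underside. From two to four sticks are there, standing upright on the pan; absent ones read None
- stick3: refill stick of bag clips: blue bar with white ribs, 70 (its x) x 30 (y) x 34 (z) mm, 90 g, all sticks alike and either end may go first. Origin: centre of its underside. From two to four sticks are there, standing upright on the pan; absent ones read None
- stick4: refill stick of bag clips: blue bar with white ribs, 70 (its x) x 30 (y) x 34 (z) mm, 90 g, all sticks alike and either end may go first. Origin: centre of its underside. From two to four sticks are there, standing upright on the pan; absent ones read None
- spent: spent clip carrier, grey plastic, 70 (x) x 30 (y) x 34 (z) mm: base 10 mm high with a 16 mm wide, 24 mm high rib along its top to grip; 50 g. Origin: centre of its underside. Starts in the channel, lightly clamped between front stop and follower; when it is lifted out the follower comes home
- tub: white open tub 150 (x) x 130 (y) x 60 (z) mm, walls and floor 4 mm, fixed. Origin: centre of its underside
- pan: aluminium sheet pan 280 x 240 mm, fixed, its base 4 mm thick, rim 12 mm high. Origin: centre of its underside; the sticks stand on it
- sprinkles: bystander: jar of sprinkles, radius 34, height 100 mm, origin at its underside
- bowl: bystander: white bowl, radius 50, height 50 mm, origin at its underside
- colour: bystander: bottle of food colour, radius 26, height 130 mm, origin at its underside
Things that resemble listed ones, but are neither listed nor needed, are in the scene too. Leave any green or red look-alike of the stick3 alone.

How it is judged (in metres and radians):
On the way, in this order (a step that is already met when the one before it is completed fails the run):
1. every stick lies in the channel (x of stick1 in the frame of machine between 0.025 and 0.3 m and y of stick1 in the frame of machine between -0.007 and 0.007 m and z of stick1 in the frame of machine between 0.015 and 0.026 m and angle between the x axis of each of stick1, stick2, stick3, stick4 and the x axis of machine, either way round below 0.1 rad and angle between each of stick1, stick2, stick3, stick4's own z axis and vertical below 0.1 rad and x of stick2 in the frame of machine between 0.025 and 0.3 m and y of stick2 in the frame of machine between -0.007 and 0.007 m and z of stick2 in the frame of machine between 0.015 and 0.026 m and x of stick3 in the frame of machine between 0.025 and 0.3 m and y of stick3 in the frame of machine between -0.007 and 0.007 m and z of stick3 in the frame of machine between 0.015 and 0.026 m and x of stick4 in the frame of machine between 0.025 and 0.3 m and y of stick4 in the frame of machine between -0.007 and 0.007 m and z of stick4 in the frame of machine between 0.015 and 0.026 m), for 0.2 s.
2. the rail is slid shut over them (value of joint rail below 0.006 m), for 0.2 s.
3. the wheel is turned one full turn clockwise (value of joint wheel above 6.2 rad), for 0.2 s.
At the end, for the whole second after the job is handed in: every stick present lies flat in the channel (within 7 mm of its centre line, 6 mm of the floor, 0.1 rad of its direction) behind the front stop, the rail is shut to within 6 mm, the wheel stands past 6.2 rad, the spent carrier lies inside the tub, and all are at rest (all of step 1 and value of joint rail below 0.006 m and value of joint wheel above 6.2 rad and x of spent in the frame of tub between -0.07 and 0.07 m and y of spent in the frame of tub between -0.06 and 0.06 m and z of spent in the frame of tub between -0.005 and 0.045 m and linear speed of each of stick1, stick2, stick3, stick4, spent below 0.02 m/s); the robot touches nothing.
It fails at once if a bystander (jar, bowl or bottle) is shifted by more than 25 mm (distance of any of sprinkles, bowl, colour from where it was at the start of the episode above 0.025 m).
It fails at once if the wheel is turned past half a turn while the rail is open by more than 12 mm (value of joint wheel above 3.3 rad and value of joint rail above 0.012 m).
Of stick1, stick2, stick3, stick4 only 2 to 4 are there at a start; the rules pass over those that are not, and their reading is None.
At some moment in a run one of stick1, stick2, stick3, stick4 may be knocked a few centimetres aside while the robot is not near it.
Once in a run the grip may slacken for a moment while it holds something.
It also fails if it takes over 210 s, if anything falls off the work surface, if the arm or the gripper's body presses on something with over 40 N, if the wrist force passes 120 N, or if a joint passes its speed limit or range.

ROBOT

A 6-joint arm with a two-finger parallel gripper is mounted at the origin on the work surface. World frame = base frame: x ahead of the robot, y to its left, z up, the work surface at z = 0. Lengths are in mm, angles in rad, forces in N, time in s.
With the tool pointing down it reaches from about 275 to 750 mm from the base axis. Payload 10.2 kg.
Tool frame: the origin (TCP) lies where the fingers leave the gripper's body, on its centre line; the fingertips stand 73 mm ahead of it and the grasp point (between the pads) lies 54 mm ahead of it; z points along the fingers, y is the line along which they close (so a half turn about z gives the same grasp; the last joint's range is limited). The gripper opens to 85 mm and grips with 20 to 120 N. Pads are 22 mm wide; open, the fingers measure 114 mm over their backs; the gripper's body (76 mm by 85 mm) begins 54 mm behind the grasp point. The pads swing forward as they close: fully open they stand 13 mm farther back than shut.
Start: joints at [-0.223, 0.313, 1.498, -0, 1.331, -0.223], TCP at [525.006, -0.014, 303.894] pointing down, gripper open.
Joint ranges: [-2.94, 2.94], [-0.97, 2.17], [0.19, 2.56], [-1.23, 4.37], [0.02, 3.11], [-2.88, 2.88]. Speed limits (rad/s): [2.39, 2.39, 3.01, 3.14, 3.14, 3.14].

INTERFACE

Orientations are given as a rotation vector (axis times angle).
In Python, from cell import bot gives the robot as it stands.
- The arm moves only by the tool servo_tool, never from a script. Its argument "commands" is a list of rows, each a list of 5 numbers: the shift along the world's x, y, z in mm, then the turn about the world's z in rad, then the finger opening in mm, from 0 to 85.4. In form: [[dx, dy, dz, yaw, gripper], ...]. A call has 1 to 12 rows; each row is the pose to reach, as a shift and turn from the pose commanded when the call began; what a row does not reach only later rows make up. A row lasts 1/8 s, in which the tool goes at most 62.5 mm and 10.7 degrees, less where a joint would pass 70% of its speed; a pose out of reach is approached as far as the arm can. A call with a gripper value outside its range is refused whole. The fingers move at their own pace and stop on an object; the grip force is fixed at half the most. Time passes only in rows, so rows that repeat a pose let the fingers close. It gives the time, the measured TCP pose, the force, the opening and the grip force at its end, in the units of the state.
- bot.get_state(): the state, without advancing time (a new reading comes with each control period).
- bot.capture(name): name is "scene" or "side" or "wrist"; returns (picture, depth): 420x560x3 uint8, red, green, blue; 420x560 float32, mm along the optical axis (not along the pixel's ray), 0 where there is no reading.
- bot.camera_params(name): a dict with "vfov" (degrees; the focal length in pixels is half the picture's height over the tangent of half this angle, whatever the lens; pixels are square), "cx", "cy" (the principal point, pixels), "D" ([k1, k2, p1, p2, k3] as OpenCV has them; the pictures are not rectified), "rvec" (rotation vector, rad) and "tvec" (3), from world to camera coordinates, as OpenCV has them. Camera axes: x right, y down, z forward; pixel columns grow to the right and rows downward; lengths in mm; the calibration is good to about 2 mm. A picture is of the moment at which its call begins: read the wrist's pose just before it. camera_params takes no time and is no camera call; for the wrist camera it gives the pose at the moment of the call.
- bot.finish_job(): hands the job in; it is judged then, once.
The state is a dict: "t": time; "qpos": joint angles; "joint_velocities": joint speeds; "joint_efforts": joint torques, N m; "tcp_pos": TCP position; "tool_rot": TCP orientation; "contact_force": force on the tool from outside, world axes, zero at the start; "torque": the same for the moment, N m; "finger_gap": finger opening in mm; "gripper_force": force on a finger pad.
Only numpy, scipy, OpenCV 4.12 (cv2) and the standard library are available. Lean on these libraries where they do the work, as an engineer would, in place of code of your own. Each camera call takes 0.05 s, during which the arm holds its last target. There are 200 camera calls.

## Working session

There is one attempt and no reset: what is moved stays moved. The work goes in short steps, Python scripts to look and compute and a tool call to move; the robot and the scene stay as the last step left them, time stands still between calls to the robot, and variables do not carry over. Pictures are saved under pics/ and viewed, at most 14 in all, crops included, and the job is handed in when it is done.

Besides the shell and the picture viewer there is one more tool, called by a JSON object that holds its "name" and its "arguments". servo_tool: Moves the arm, as the interface text tells. Its arguments: {"type":"object","properties":{"commands":{"type":"array","items":{"type":"array","items":{"type":"number"}}}},"required":["commands"]}

```bash
ls; mkdir -p pics; cat > h.py <<'E'
import numpy as np, cv2
from cell import bot
def P(n):
    c=bot.camera_params(n); f=210/np.tan(np.radians(c["vfov"])/2)
    K=np.array([[f,0,c["cx"]],[0,f,c["cy"]],[0,0,1.]]); R=cv2.Rodrigues(np.array(c["rvec"],float))[0]
    return K,np.array(c["D"],float),R,np.array(c["tvec"],float)
def ray(p,uv,z):
    K,D,R,t=p; u=cv2.undistortPoints(np.array(uv,float).reshape(-1,1,2),K,D)[:,0]
    d=np.c_[u,np.ones(len(u))]@R; o=-R.T@t
    return o+d*((z-o[2])/d[:,2])[:,None]
def cloud(p,dep):
    K,D,R,t=p; v,u=np.mgrid[0:420,0:560]
    n=cv2.undistortPoints(np.stack([u.ravel(),v.ravel()],1).astype(float).reshape(-1,1,2),K,D)[:,0]
    X=(np.c_[n,np.ones(len(n))]*dep.reshape(-1,1)-t)@R
    X[dep.ravel()<=0]=np.nan
    return X.reshape(420,560,3)
def cap(n,fn=None):
    p=P(n); im,d=bot.capture(n)
    if fn: cv2.imwrite("pics/"+fn,im[:,:,::-1])
    return p,im,cloud(p,d)
E
python3 - <<'E'
from h import *
print(bot.get_state())
for n in("scene","side","wrist"):
    p,im,X=cap(n,n+"0.png"); print(n,-p[2].T@p[3]); np.savez("/tmp/%s0.npz"%n,im=im,X=X)
E
```

```text
pics
{'t': 0.0, 'qpos': array([-2.23391151e-01,  3.13454211e-01,  1.49844822e+00,  1.01386725e-05,
        1.33099748e+00, -2.23385306e-01]), 'joint_velocities': array([-0.00116111,  0.00086485,  0.00075694, -0.00131752, -0.00201555,
       -0.00020111]), 'joint_efforts': array([-5.78409599e-04, -4.12261176e+01, -2.59742296e+01, -3.58453699e-04,
        4.11797926e-03, -1.23038126e-05]), 'tcp_pos': array([5.24832507e+02, 3.23766599e-02, 3.03328670e+02]), 'tool_rot': array([-2.22066461e+00, -2.22064627e+00,  1.08077621e-03]), 'contact_force': array([ 0.08519331, -0.16907494,  0.25750351]), 'torque': array([0.03270718, 0.0073623 , 0.00959487]), 'gripper_force': 0.0, 'finger_gap': 85.78452661215964}
scene [1384.3415711   347.66460291  740.77580918]
side [ 173.77287279 -632.99250473 1019.11381606]
wrist [524.96352289  81.23376516 373.37346278]
```

View pics/scene0.png

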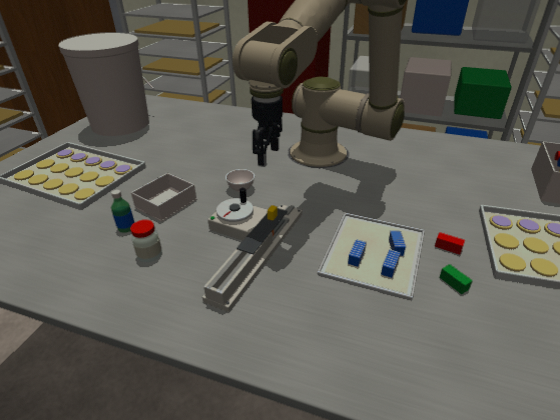

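View pics/side0.png

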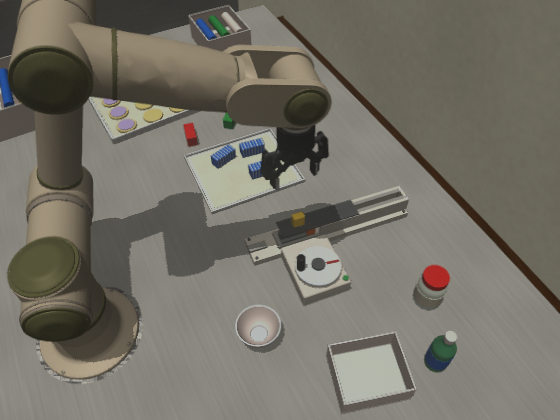

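View pics/wrist0.png

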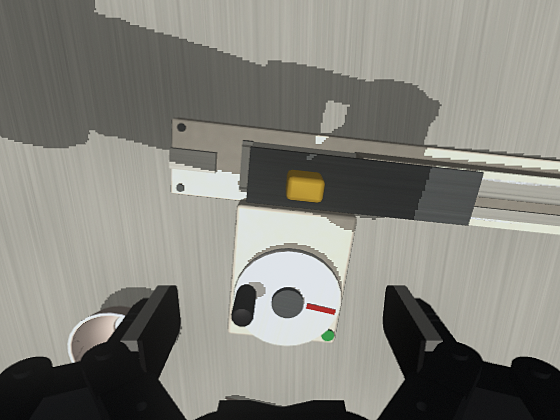

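The views show three blue sticks on the pan (scene ~357,253 / 397,241 / 391,263). They also show the machine with its yellow knob (wrist 306,186), the wheel hub (288,302), the crank (243,305), the tub (side 370,368), the bowl, the jar and the bottle.

```bash
cat >> h.py <<'E'
def hsv(im): return cv2.cvtColor(im,cv2.COLOR_RGB2HSV)
def rect(xy):
    (c,s,a)=cv2.minAreaRect(np.asarray(xy,np.float32)); 
    if s[0]<s[1]: s=(s[1],s[0]); a+=90
    a=(a+90)%180-90
    return np.round(c,1),np.round(s,1),round(a,2)
def blobs(m,amin):
    m=cv2.morphologyEx(m.astype(np.uint8),cv2.MORPH_OPEN,np.ones((3,3)))
    n,l,s,c=cv2.connectedComponentsWithStats(m)
    return [l==i for i in range(1,n) if s[i,4]>amin]
E
python3 - <<'E'
from h import *
for n in("scene","side","wrist"):
    f=np.load("/tmp/%s0.npz"%n); im,X=f["im"],f["X"]; H=hsv(im); Z=X[:,:,2]; h,s,v=[H[:,:,i].astype(int) for i in range(3)]
    print("==",n)
    inw=(X[:,:,0]>250)&(X[:,:,0]<1000)&(abs(X[:,:,1])<500)
    for nm,m,zz in (("blue",(h>100)&(h<130)&(s>120)&inw,None),("yel",(h>15)&(h<30)&(s>150)&(Z>80)&(Z<110)&inw,None),
       ("plate",(v<110)&(s<80)&(abs(Z-65)<4)&inw,None),("hubtop",(abs(Z-66)<4)&(v<140)&inw,None),("disc",(abs(Z-60)<3.5)&(v>150)&inw,None),("crank",(abs(Z-105)<5)&(v<90)&inw&(X[:,:,0]<700),None),("z60",(abs(Z-60)<4)&(X[:,:,1]<-200)&inw,None),("z44",(abs(Z-42)<4)&inw,None),("z50",(abs(Z-50)<4)&inw,None)):
        for b in blobs(m,25):
            p=X[b]; p2=p[p[:,2]>np.nanpercentile(p[:,2],95)-5]
            print(nm,b.sum(),"uv",np.round(np.argwhere(b).mean(0)[::-1]),"mean",np.round(np.nanmean(p,0)),"zmax",round(float(np.nanpercentile(p[:,2],97)),1),rect(p2[:,:2]))
E
```

```text
== scene
blue 208 uv [124. 221.] mean [ 671. -403.   40.] zmax 60.2 (array([ 670.9, -403.5]), array([44.6, 13.7]), -43.01)
blue 103 uv [396. 236.] mean [484. 354.  38.] zmax 40.7 (array([483.9, 355.8]), array([48.6, 24.8]), 13.9)
blue 75 uv [399. 249.] mean [522. 370.  27.] zmax 38.9 (array([532. , 366.4]), array([33.3, 20.9]), -12.27)
blue 101 uv [354. 260.] mean [599. 261.  23.] zmax 37.3 (array([598.7, 261.8]), array([27.3,  6.2]), 81.39)
blue 113 uv [387. 271.] mean [611. 350.  23.] zmax 38.3 (array([610.2, 349.7]), array([26.5,  4.9]), 81.5)
yel 73 uv [272. 211.] mean [552.  16.  93.] zmax 99.9 (array([547.4,  15.8]), array([27.7, 16.4]), 1.76)
plate 59 uv [234. 207.] mean [ 534. -110.   65.] zmax 67.6 (array([ 532.9, -110.4]), array([29.8, 26.5]), 25.28)
plate 743 uv [260. 233.] mean [620.   8.  65.] zmax 67.1 (array([599. ,   7.9]), array([206. ,  50.8]), -6.53)
hubtop 56 uv [234. 206.] mean [ 533. -110.   65.] zmax 67.6 (array([ 532.9, -110.4]), array([29.8, 26.5]), 25.28)
hubtop 730 uv [260. 233.] mean [620.   7.  65.] zmax 67.3 (array([600.2,   8. ]), array([203.7,  50.9]),
[... 2788 characters left out ...]
5]), array([119.6, 119.2]), -6.21)
z44 27 uv [342. 288.] mean [ 589. -107.   41.] zmax 42.9 (array([ 589. , -108.4]), array([9.9, 4. ]), 85.42)
z44 27 uv [118. 311.] mean [ 350. -134.   42.] zmax 45.7 (array([ 350.7, -134.1]), array([9.8, 1.8]), -2.45)
z44 211 uv [237. 327.] mean [ 476. -156.   41.] zmax 42.9 (array([ 473.9, -156.3]), array([34.2, 18.7]), -49.3)
z44 237 uv [329. 333.] mean [ 577. -162.   43.] zmax 45.5 (array([ 574. , -157.3]), array([34.2, 21.1]), 81.78)
z44 179 uv [ 78. 343.] mean [ 301. -175.   42.] zmax 45.7 (array([ 301.8, -172.3]), array([42.3,  5.7]), 79.27)
z50 423 uv [ 85. 332.] mean [ 314. -156.   49.] zmax 50.8 (array([ 318.3, -155.9]), array([88.1, 29.2]), 44.24)
```

{"name": "servo_tool", "arguments": {"commands": [[19, 13, 0, 0.18, 60], [19, 13, -20, 0.36, 60], [19, 13, -40, 0.54, 60], [19, 13, -60, 0.73, 60], [19, 13, -80, 0.91, 60], [19, 13, -80, 1.09, 60], [19, 13, -80, 1.28, 60], [19, 13, -80, 1.4626, 60], [19, 13, -80, 1.4626, 60], [19, 13, -80, 1.4626, 60]]}}

```text
t: 1.4
tcp_pos: [544.0, 13.0, 223.8]
tool_rot: [-0.176, -3.136, -0.0]
contact_force: [0.1, 0.5, -0.2]
finger_gap: 59.7
gripper_force: 0.0
```

```bash
python3 - <<'E'
from h import *
for n in("scene","side"):
    f=np.load("/tmp/%s0.npz"%n); im,X=f["im"],f["X"]; Z=X[:,:,2]
    m=(Z>52)&(Z<66)&(X[:,:,1]<-210)&(X[:,:,1]>-520)&(X[:,:,0]>300)&(X[:,:,0]<900)
    for b in blobs(cv2.dilate(m.astype(np.uint8),np.ones((3,3))),25):
        p=X[b&m]; print(n,b.sum(),np.round(np.argwhere(b).mean(0)[::-1]),rect(p[:,:2]))
p,im,X=cap("wrist","wrist1.png"); Z=X[:,:,2]; H=hsv(im).astype(int)
b=blobs((H[:,:,0]>15)&(H[:,:,0]<30)&(H[:,:,1]>150)&(abs(Z-99)<4),100)
for q in b: print("knob",rect(X[q][:,:2]),np.nanmedian(Z[q]))
s=bot.get_state(); print(s["tcp_pos"],s["qpos"],s["tool_rot"],s["finger_gap"])
E
```

```text
scene 719 [162. 190.] (array([ 506.5, -375.4]), array([155.9, 137.5]), -17.12)
scene 148 [122. 215.] (array([ 666.9, -407.9]), array([50.8, 25.6]), -44.93)
scene 213 [146. 243.] (array([ 749.5, -268.1]), array([66.9, 33.7]), -44.86)
side 241 [428. 293.] (array([ 713.4, -290.1]), array([67.4, 30.7]), -55.95)
side 1382 [371. 368.] (array([ 502.2, -375.8]), array([152.3, 132.5]), -16.24)
side 33 [252. 344.] (array([ 308.9, -217.8]), array([17.4,  2.3]), -41.4)
side 202 [438. 357.] (array([ 638.4, -422.9]), array([52.6, 27. ]), -64.44)
knob (array([543.1,  13.3]), array([28.9, 19.4]), -6.37) 98.53221196612711
[543.96730486  12.98809508 223.81835723] [-1.91522623e-01  4.28670387e-01  1.55142327e+00 -1.84263339e-05
  1.16167042e+00 -1.65121159e+00] [-1.74416221e-01 -3.13657487e+00 -1.01886348e-05] 59.77729331649913
```

{"name": "servo_tool", "arguments": {"commands": [[0, 0, -40, 0, 60], [0, 0, -76, 0, 60], [0, 0, -76, 0, 20], [0, 0, -76, 0, 10], [0, 0, -76, 0, 10], [0, 0, -76, 0, 10]]}}

```text
t: 2.2
tcp_pos: [544.8, 12.7, 149.7]
tool_rot: [0.17, 3.134, -0.001]
contact_force: [-1.3, -1.5, 6.1]
finger_gap: 18.9
gripper_force: 60.0
```

{"name": "servo_tool", "arguments": {"commands": [[15, -1.6, 0, 0, 10], [30, -3.3, 0, 0, 10], [45, -4.9, 0, 0, 10], [60, -6.5, 0, 0, 10], [75, -8.2, 0, 0, 10], [88, -9.6, 0, 0, 10], [95, -10.4, 0, 0, 10], [95, -10.4, 0, 0, 10], [95, -10.4, 0, 0, 10]]}}

```text
t: 3.32
tcp_pos: [639.6, 2.3, 149.7]
tool_rot: [0.17, 3.134, -0.001]
contact_force: [-1.2, -2.2, 6.2]
finger_gap: 18.7
gripper_force: 60.0
```

{"name": "servo_tool", "arguments": {"commands": [[0, 0, 0, 0, 50], [0, 0, 0, 0, 50], [0, 0, 0, 0, 50], [0, 0, 50, 0, 50], [-20, 2, 100, 0, 50], [-40, 4, 130, 0, 50], [-40, 4, 130, 0, 50], [-40, 4, 130, 0, 50]]}}

```text
t: 4.32
tcp_pos: [599.1, 6.6, 276.7]
tool_rot: [-0.17, -3.135, -0.0]
contact_force: [0.6, 0.2, -0.4]
finger_gap: 50.0
gripper_force: 0.0
```

```bash
python3 - <<'E'
from h import *
s=bot.get_state(); print(s["tcp_pos"],s["tool_rot"],s["finger_gap"],s["contact_force"])
p,im,X=cap("wrist","wrist2.png"); Z=X[:,:,2]; H=hsv(im).astype(int)
for q in blobs((H[:,:,0]>15)&(H[:,:,0]<30)&(H[:,:,1]>150)&(abs(Z-99)<4),100): print("knob",rect(X[q][:,:2]),np.nanmedian(Z[q]))
for q in blobs((abs(Z-54)<4)&(X[:,:,0]<610)&(X[:,:,1]>-20),60): print("z54",q.sum(),rect(X[q][:,:2]),np.nanmedian(Z[q]),np.argwhere(q).mean(0)[::-1])
for q in blobs((H[:,:,2]<140)&(abs(Z-66)<4),500): print("plate",rect(X[q][:,:2]))
E
```

```text
[599.0708801    6.55274436 276.65907634] [-1.69971206e-01 -3.13539922e+00 -3.65928216e-04] 49.98601141760734 [ 0.61822334  0.20564138 -0.41867421]
knob (array([637.9,   3. ]), array([29.1, 19.4]), -6.66) 98.48738563114954
z54 2787 (array([540.2,  14.1]), array([92.4, 29.6]), -6.82) 53.65728370515334 [281.77430929 131.12630068]
plate (array([ 530.1, -110.8]), array([32.3, 30.8]), 83.61)
plate (array([691.6,  -2.8]), array([205.2,  50.1]), -6.24)
```

View pics/wrist2.png

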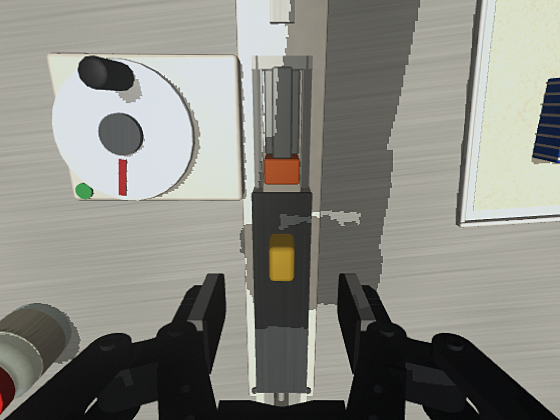

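The picture shows the rail fully open, the grey rib at (282,110) and the orange follower at (282,170). The spent carrier is at (529.2,15.1).

{"name": "servo_tool", "arguments": {"commands": [[-40, 5, 0, 0, 32], [-69.8, 8.5, -50, 0, 32], [-69.8, 8.5, -100, 0, 32], [-69.8, 8.5, -140, 0, 32], [-69.8, 8.5, -166, 0, 32], [-69.8, 8.5, -166, 0, 32], [-69.8, 8.5, -166, 0, 5], [-69.8, 8.5, -166, 0, 5], [-69.8, 8.5, -166, 0, 5], [-69.8, 8.5, -146, 0, 5], [-69.8, 8.5, -106, 0, 5], [-69.8, 8.5, -56, 0, 5]]}}

```text
t: 5.88
tcp_pos: [528.9, 15.2, 223.0]
tool_rot: [-0.17, -3.136, -0.001]
contact_force: [-0.3, 0.9, -0.5]
finger_gap: 14.4
gripper_force: 60.3
```

{"name": "servo_tool", "arguments": {"commands": [[0, -50, 20, 0, 5], [-5, -110, 20, 0, 5], [-10, -170, 20, 0, 5], [-15, -230, 20, 0, 5], [-20, -290, 20, 0, 5], [-25, -350, 0, 0, 5], [-25, -390.5, -40, 0, 5], [-25, -390.5, -80, 0, 5], [-25, -390.5, -114, 0, 5], [-25, -390.5, -114, 0, 5], [-25, -390.5, -114, 0, 5]]}}

```text
t: 7.25
tcp_pos: [504.8, -375.8, 109.8]
tool_rot: [0.169, 3.135, -0.003]
contact_force: [0.4, 0.5, -0.4]
finger_gap: 14.6
gripper_force: 60.4
```

{"name": "servo_tool", "arguments": {"commands": [[0, 0, 0, 0, 5], [0, 0, 0, 0, 45], [0, 0, 0, 0, 45], [0, 0, 0, 0, 45], [0, 0, 40, 0, 45], [0, 0, 90, 0, 45], [0, 0, 150, 0, 45], [0, 0, 150, 0, 45]]}}

```text
t: 8.25
tcp_pos: [505.0, -376.2, 263.1]
tool_rot: [0.169, 3.13, -0.01]
contact_force: [-0.0, -0.9, -0.6]
finger_gap: 45.0
gripper_force: 0.0
```

```bash
python3 - <<'E'
from h import *
s=bot.get_state(); print(s["tcp_pos"],s["tool_rot"],s["finger_gap"],s["contact_force"])
p,im,X=cap("side","side3.png"); p,im,X=cap("scene","scene3.png")
H=hsv(im).astype(int); Z=X[:,:,2]
E
```

```text
[ 505.04787041 -376.20352542  263.13665296] [ 0.16931461  3.13015006 -0.01038782] 44.995469581491015 [-0.0334326  -0.91174341 -0.58676118]
```

View pics/side3.png

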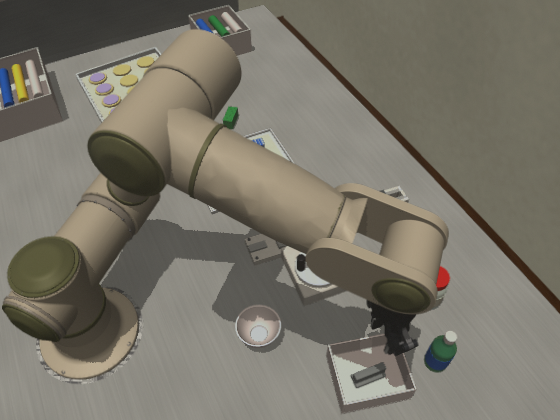

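The spent carrier lies in the tub at (368,375). Next I'll look at the sticks on the pan.

{"name": "servo_tool", "arguments": {"commands": [[7, 60, 42, 0, 70], [14, 120, 42, 0, 70], [21, 182, 42, 0, 70], [28, 244, 42, 0, 70], [35, 306, 42, 0, 70], [42, 368, 42, 0, 70], [49, 430, 42, 0, 70], [56, 492, 42, 0, 70], [63, 554, 42, 0, 70], [70, 616, 42, 0, 70], [76, 675, 42, 0, 70], [76, 685, 42, 0, 70]]}}

```text
t: 9.85
tcp_pos: [579.4, 312.9, 297.1]
tool_rot: [-0.164, -3.134, 0.002]
contact_force: [-0.4, -0.8, 0.0]
finger_gap: 69.9
gripper_force: 0.0
```

{"name": "servo_tool", "arguments": {"commands": [[0, 0, 0, 0, 70], [0, 0, 0, 0, 70]]}}

```text
t: 10.1
tcp_pos: [580.4, 308.1, 299.4]
tool_rot: [-0.172, -3.136, 0.001]
contact_force: [-0.3, -1.1, 1.2]
finger_gap: 70.3
gripper_force: 0.0
```

```bash
cat >> h.py <<'E'
def sticks(X,im,zt=38):
    # top faces: blue or ribbed pixels near the stick top, pan area
    Z=X[:,:,2]; H=hsv(im).astype(int)
    blue=(H[:,:,0]>100)&(H[:,:,0]<130)&(H[:,:,1]>100)
    near=cv2.dilate(blue.astype(np.uint8),np.ones((7,7)))>0
    out=[]
    for q in blobs((abs(Z-zt)<5)&near,120):
        out.append((q.sum(),rect(X[q][:,:2]),round(float(np.nanmedian(Z[q])),1),np.round(np.argwhere(q).mean(0)[::-1])))
    return out
E
python3 - <<'E'
from h import *
s=bot.get_state(); print(s["tcp_pos"],s["tool_rot"],s["qpos"])
p,im,X=cap("wrist","wrist4.png")
for o in sticks(X,im): print(o)
E
```

```text
[580.44286767 308.13138957 299.43699854] [-1.72268278e-01 -3.13596946e+00  1.08977030e-03] [ 3.10208431e-01  6.19854406e-01  1.04563997e+00 -3.30146979e-04
  1.47718203e+00 -1.15080113e+00]
(np.int64(2996), (array([486.7, 360.1]), array([70.1, 30.5]), 17.22), 38.0, array([328.,  76.]))
(np.int64(2310), (array([563.1, 264.2]), array([70. , 30.4]), -5.01), 37.9, array([233., 174.]))
(np.int64(2299), (array([575.3, 354.6]), array([70. , 30.8]), -6.8), 38.0, array([329., 176.]))
```

View pics/wrist4.png

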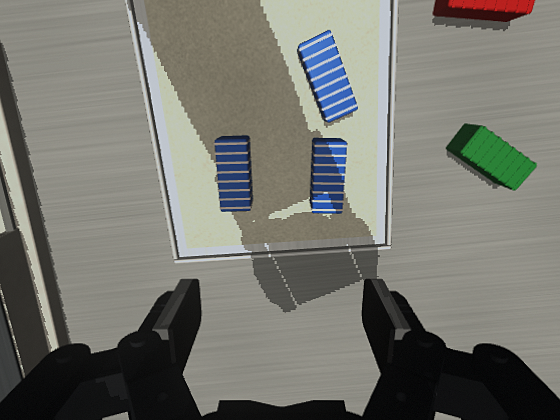

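Three sticks are clearly seen: A (328,76), B (233,174) and C (329,176). I'll take B first.

{"name": "servo_tool", "arguments": {"commands": [[-17.1, -45.4, -50, 0.02, 55], [-17.1, -45.4, -100, 0.02, 55], [-17.1, -45.4, -150, 0.02, 55], [-17.1, -45.4, -190, 0.02, 55], [-17.1, -45.4, -204, 0.02, 55], [-17.1, -45.4, -204, 0.02, 55], [-17.1, -45.4, -204, 0.02, 15], [-17.1, -45.4, -204, 0.02, 15], [-17.1, -45.4, -204, 0.02, 15], [-17.1, -45.4, -204, 0.02, 15]]}}

```text
t: 11.4
tcp_pos: [563.9, 264.4, 98.0]
tool_rot: [0.138, 3.135, 0.001]
contact_force: [-0.7, -0.2, 7.4]
finger_gap: 28.4
gripper_force: 60.7
```

```bash
python3 - <<'E'
from h import *
s=bot.get_state(); print(s["tcp_pos"],s["finger_gap"])
E
```

```text
[563.94991969 264.41733506  98.03560279] 28.384466446919685
```

{"name": "servo_tool", "arguments": {"commands": [[0, 0, 30, 0.0, 15], [0, 0, 80, 0.0, 15], [-25, -55, 110, -0.02, 15], [-50, -110, 110, -0.02, 15], [-75, -165, 110, -0.02, 15], [-100, -220, 110, -0.02, 15], [-110.6, -240.7, 90, -0.02, 15], [-110.6, -240.7, 60, -0.02, 15], [-110.6, -240.7, 32, -0.02, 15], [-110.6, -240.7, 32, -0.02, 15], [-110.6, -240.7, 32, -0.02, 15]]}}

```text
t: 12.78
tcp_pos: [453.1, 23.5, 129.2]
tool_rot: [0.169, 3.135, -0.001]
contact_force: [-0.0, -0.6, -0.6]
finger_gap: 28.7
gripper_force: 59.8
```

```bash
python3 - <<'E'
from h import *
s=bot.get_state(); print(s["tcp_pos"],s["tool_rot"],s["finger_gap"])
for n in("side","scene"):
    p,im,X=cap(n,n+"5.png"); 
    for o in sticks(X,im,62): print(n,o)
E
python3 - <<'E'
import cv2
a=cv2.imread("pics/side5.png")[150:300,180:380]; b=cv2.imread("pics/scene5.png")[150:300,200:400]
cv2.imwrite("pics/c5.png",cv2.resize(cv2.hconcat([a,b]),None,fx=2,fy=2))
E
```

```text
[453.09891831  23.45085284 129.17131329] [ 1.69414407e-01  3.13501559e+00 -5.13890330e-04] 28.654486784387217
```

View pics/c5.png

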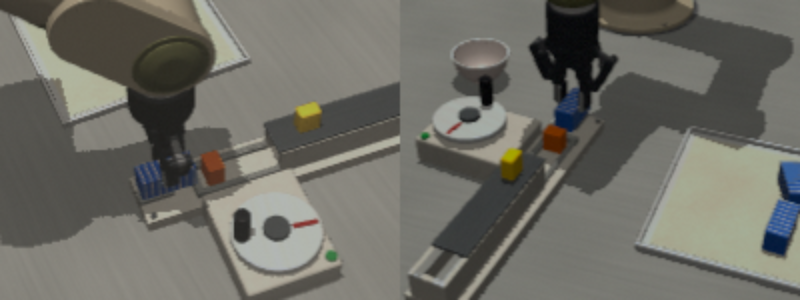

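The stick is held in line, in front of the orange follower. Pushing now.

{"name": "servo_tool", "arguments": {"commands": [[10, -1.1, 0, 0, 15], [22, -2.4, 0, 0, 15], [34, -3.7, 0, 0, 15], [46, -5, 0, 0, 15], [58, -6.3, 0, 0, 15], [70, -7.7, 0, 0, 15], [80, -8.8, 0, 0, 15], [81, -8.9, 0, 0, 15], [81, -8.9, 0, 0, 15], [81, -8.9, 0, 0, 15]]}}

```text
t: 14.12
tcp_pos: [533.2, 14.6, 127.8]
tool_rot: [-0.17, -3.137, -0.0]
contact_force: [-3.2, 1.2, -0.5]
finger_gap: 28.5
gripper_force: 60.0
```

{"name": "servo_tool", "arguments": {"commands": [[1.5, -0.2, 0, 0, 15], [1.5, -0.2, -5, 0, 15], [1.5, -0.2, -10, 0, 15], [1.5, -0.2, -14, 0, 15], [1.5, -0.2, -14, 0, 15], [1.5, -0.2, -14, 0, 15]]}}

```text
t: 14.88
tcp_pos: [534.9, 14.4, 114.0]
tool_rot: [-0.17, -3.137, 0.0]
contact_force: [-6.7, 0.7, 4.7]
finger_gap: 28.6
gripper_force: 60.6
```

{"name": "servo_tool", "arguments": {"commands": [[0, 0, 0, 0, 36], [0, 0, 0, 0, 36], [0, 0, 0, 0, 36], [0, 0, 15, 0, 36], [0, 0, 50, 0, 45], [20, 0, 110, 0, 70], [40, 40, 170, 0, 70], [40, 90, 185, 0, 70], [40, 150, 185, 0, 70], [40, 150, 185, 0, 70]]}}

```text
t: 16.12
tcp_pos: [574.3, 168.0, 300.1]
tool_rot: [0.162, 3.136, 0.001]
contact_force: [1.1, -0.4, 0.8]
finger_gap: 69.6
gripper_force: 0.0
```

```bash
cat >> h.py <<'E'
def mach(xy):
    a=np.radians(-6.25); d=np.asarray(xy)-[494.3,18.9]
    return np.round([d[0]*np.cos(a)+d[1]*np.sin(a),-d[0]*np.sin(a)+d[1]*np.cos(a)],1)
def chk(tag):
    s=bot.get_state(); print(s["tcp_pos"],s["tool_rot"])
    for n in("wrist","side"):
        p,im,X=cap(n,n+tag+".png")
        for z in(38,54):
            for o in sticks(X,im,z): print(n,z,o,"mach",mach(o[1][0]))
E
python3 -c "
from h import *
chk('6')"
```

```text
[574.29831211 167.95818563 300.1117467 ] [1.61970754e-01 3.13591101e+00 1.22449761e-03]
wrist 38 (np.int64(3369), (array([486.4, 359.7]), array([70.5, 32.5]), 18.1), 38.0, array([492.,  64.])) mach [-45.  337.9]
wrist 38 (np.int64(327), (array([532.3,  29.8]), array([73.4,  3.7]), -5.45), 37.7, array([128., 157.])) mach [36.6 15. ]
wrist 38 (np.int64(2517), (array([574.9, 354.8]), array([70.2, 32.8]), -6.2), 38.0, array([477., 166.])) mach [ 43.6 342.7]
wrist 54 (np.int64(2952), (array([530.7,  15.6]), array([73.3, 31.8]), -6.15), 53.9, array([105., 159.])) mach [36.5  0.7]
side 38 (np.int64(174), (array([573.5, 353.7]), array([70.5, 35. ]), -7.36), 38.2, array([252., 144.])) mach [ 42.3 341.4]
side 38 (np.int64(185), (array([483.8, 360.1]), array([72.7, 35.3]), 18.55), 38.5, array([222., 152.])) mach [-47.6 338. ]
side 54 (np.int64(313), (array([531.6,  14.1]), array([80.1, 32.7]), -5.19), 53.9, array([293., 228.])) mach [37.6 -0.7]
```

View pics/wrist6.png

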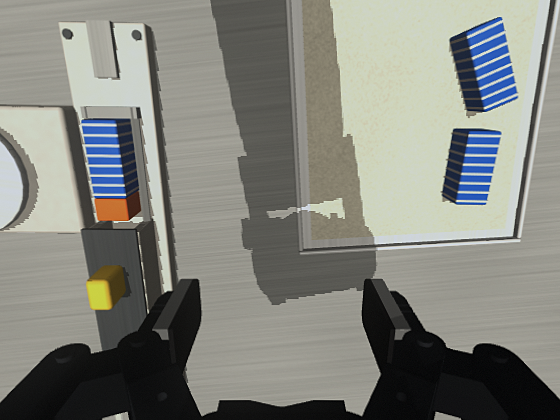

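The stick lies flat in the channel at (107,160), with the follower behind it. Next is C.

{"name": "servo_tool", "arguments": {"commands": [[0, 60, 0, 0, 55], [0, 120, 0, 0, 55], [0, 175, -20, 0, 55], [0, 190.3, -70, 0, 55], [0, 190.3, -130, 0, 55], [0, 190.3, -180, 0, 55], [0, 190.3, -203, 0, 55], [0, 190.3, -203, 0, 55], [0, 190.3, -203, 0, 15], [0, 190.3, -203, 0, 15], [0, 190.3, -203, 0, 15], [0, 190.3, -203, 0, 15]]}}

```text
t: 17.73
tcp_pos: [576.0, 354.7, 98.2]
tool_rot: [0.17, 3.133, 0.002]
contact_force: [-0.0, -0.8, 6.6]
finger_gap: 28.4
gripper_force: 61.7
```

{"name": "servo_tool", "arguments": {"commands": [[0, 0, 40, 0, 15], [0, -10, 90, 0, 15], [-20, -60, 110, 0, 15], [-40, -115, 110, 0, 15], [-60, -170, 110, 0, 15], [-82, -225, 110, 0, 15], [-105, -280, 110, 0, 15], [-123.5, -320, 100, 0, 15], [-123.5, -331.1, 70, 0, 15], [-123.5, -331.1, 32, 0, 15], [-123.5, -331.1, 32, 0, 15], [-123.5, -331.1, 32, 0, 15]]}}

```text
t: 19.23
tcp_pos: [452.2, 23.6, 129.4]
tool_rot: [0.169, 3.135, -0.001]
contact_force: [0.1, 0.6, -0.6]
finger_gap: 28.3
gripper_force: 60.8
```

```bash
cat >> h.py <<'E'
def held():
    s=bot.get_state(); print(s["tcp_pos"],s["finger_gap"])
    p,im,X=cap("side"); H=hsv(im).astype(int); M=(H[:,:,0]>100)&(H[:,:,0]<130)&(H[:,:,1]>100)
    M&=(X[:,:,0]<500)&(X[:,:,0]>390)&(abs(X[:,:,1]-22)<50)
    q=X[M]; print("held blue",len(q),np.nanpercentile(q,[2,50,98],axis=0).round(1).tolist())
E
python3 -c "
from h import *
held()"
```

```text
[452.18617375  23.61337385 129.3648394 ] 28.251712083318846
held blue 150 [[413.2, 3.4, 33.1], [433.5, 15.4, 59.6], [499.3, 39.2, 71.4]]
```

Held as before: underside about 33, top about 68. Pushing.

{"name": "servo_tool", "arguments": {"commands": [[10, -1.1, 0, 0, 15], [22, -2.4, 0, 0, 15], [34, -3.7, 0, 0, 15], [46, -5, 0, 0, 15], [58, -6.3, 0, 0, 15], [70, -7.7, 0, 0, 15], [80, -8.8, 0, 0, 15], [83.5, -9.2, 0, 0, 15], [83.5, -9.2, 0, 0, 15], [83.5, -9.2, 0, 0, 15]]}}

```text
t: 20.52
tcp_pos: [534.9, 14.7, 128.4]
tool_rot: [-0.169, -3.135, -0.0]
contact_force: [-6.6, 0.7, 2.5]
finger_gap: 28.4
gripper_force: 61.3
```

```bash
cat >> h.py <<'E'
def pushed(tag):
    s=bot.get_state(); print(s["tcp_pos"],s["finger_gap"])
    for n in("side","scene"):
        p,im,X=cap(n,n+tag+".png"); H=hsv(im).astype(int); M=(H[:,:,0]>100)&(H[:,:,0]<130)&(H[:,:,1]>100)
        M&=(X[:,:,0]<600)&(X[:,:,0]>390)&(abs(X[:,:,1]-16)<50)
        q=X[M]; print(n,len(q),np.nanpercentile(q,[2,50,98],axis=0).round(1).tolist(),"front x",[mach(np.nanpercentile(q[:,:2],1,axis=0)).tolist()])
E
python3 -c "
from h import *
pushed('7')"
```

```text
[534.85842555  14.67704654 128.35276832] 28.37284347848308
side 152 [[496.4, -6.8, 29.7], [518.1, 8.0, 56.7], [584.7, 29.5, 70.4]] front x [[4.7, -25.9]]
scene 218 [[515.6, -19.9, 40.7], [558.3, 17.1, 66.7], [594.8, 50.0, 216.6]] front x [[20.5, -38.3]]
```

{"name": "servo_tool", "arguments": {"commands": [[0, 0, -5, 0, 15], [0, 0, -10, 0, 15], [0, 0, -14, 0, 15], [0, 0, -14, 0, 15], [0, 0, -14, 0, 15]]}}

```text
t: 21.25
tcp_pos: [534.9, 14.6, 114.3]
tool_rot: [-0.169, -3.135, -0.0]
contact_force: [-4.4, 0.7, 2.3]
finger_gap: 28.5
gripper_force: 61.1
```

{"name": "servo_tool", "arguments": {"commands": [[0, 0, 0, 0, 36], [0, 0, 0, 0, 36], [0, 0, 0, 0, 36], [0, 0, 15, 0, 36], [0, 0, 50, 0, 45], [20, 0, 110, 0, 70], [40, 40, 170, 0, 70], [20, 90, 185, 0, 70], [0, 150, 185, 0, 70], [0, 150, 185, 0, 70], [0, 150, 185, 0, 70]]}}

```text
t: 22.62
tcp_pos: [535.0, 164.2, 299.6]
tool_rot: [0.169, 3.136, -0.0]
contact_force: [-0.1, 0.1, 0.5]
finger_gap: 69.7
gripper_force: 0.0
```

```bash
python3 -c "
from h import *
chk('8')"
```

```text
[535.03048936 164.17752798 299.57840375] [ 1.69200811e-01  3.13617269e+00 -3.30213232e-04]
wrist 38 (np.int64(2955), (array([486.3, 359.7]), array([70.2, 31.9]), 17.24), 38.0, array([492., 110.])) mach [-45.1 337.9]
wrist 38 (np.int64(269), (array([530. ,  30.2]), array([67.6,  2. ]), -5.94), 38.4, array([141., 195.])) mach [34.3 15.1]
wrist 38 (np.int64(122), (array([580.2,  25.4]), array([34.4,  5.1]), -0.67), 38.3, array([148., 247.])) mach [84.7 15.8]
wrist 54 (np.int64(3375), (array([544.6,  13.9]), array([100.6,  30.9]), -6.06), 53.9, array([122., 215.])) mach [50.5  0.5]
side 38 (np.int64(200), (array([484.5, 359.1]), array([71.7, 34.9]), 14.85), 38.4, array([222., 152.])) mach [-46.8 337.1]
side 54 (np.int64(416), (array([541.2,  12.8]), array([99.8, 34.9]), -6.05), 53.7, array([297., 227.])) mach [47.3 -1. ]
```

Two sticks are in, with an unbroken blue row over the bay, flat at z 54. Now A.

{"name": "servo_tool", "arguments": {"commands": [[-15, 60, 0, 0.14, 55], [-30, 120, 0, 0.28, 55], [-45, 175, -20, 0.41, 55], [-48.6, 195.4, -70, 0.41, 55], [-48.6, 195.4, -130, 0.41, 55], [-48.6, 195.4, -180, 0.41, 55], [-48.6, 195.4, -203, 0.41, 55], [-48.6, 195.4, -203, 0.41, 55], [-48.6, 195.4, -203, 0.41, 15], [-48.6, 195.4, -203, 0.41, 15], [-48.6, 195.4, -203, 0.41, 15], [-48.6, 195.4, -203, 0.41, 15]]}}

```text
t: 24.22
tcp_pos: [487.3, 359.9, 97.8]
tool_rot: [-0.472, 3.103, 0.001]
contact_force: [0.6, -2.1, 7.0]
finger_gap: 27.8
gripper_force: 60.9
```

{"name": "servo_tool", "arguments": {"commands": [[0, 0, 40, 0, 15], [0, -10, 90, 0, 15], [-5, -60, 110, -0.14, 15], [-10, -115, 110, -0.28, 15], [-15, -170, 110, -0.41, 15], [-20, -225, 110, -0.41, 15], [-25, -280, 110, -0.41, 15], [-34.9, -325, 100, -0.41, 15], [-34.9, -336.2, 70, -0.41, 15], [-34.9, -336.2, 32, -0.41, 15], [-34.9, -336.2, 32, -0.41, 15], [-34.9, -336.2, 32, -0.41, 15]]}}

```text
t: 25.72
tcp_pos: [452.1, 23.6, 129.3]
tool_rot: [0.169, 3.135, -0.0]
contact_force: [-0.4, -0.4, -0.7]
finger_gap: 28.5
gripper_force: 59.9
```

```bash
python3 -c "
from h import *
held()"
```

```text
[452.14048577  23.64426628 129.30115035] 28.524676140591474
held blue 157 [[413.8, 2.4, 31.2], [433.3, 16.8, 59.5], [499.2, 38.9, 73.1]]
```

{"name": "servo_tool", "arguments": {"commands": [[10, -1.1, 0, 0, 15], [22, -2.4, 0, 0, 15], [34, -3.7, 0, 0, 15], [46, -5, 0, 0, 15], [58, -6.3, 0, 0, 15], [70, -7.7, 0, 0, 15], [80, -8.8, 0, 0, 15], [83.5, -9.2, 0, 0, 15], [83.5, -9.2, 0, 0, 15], [83.5, -9.2, 0, 0, 15]]}}

```text
t: 27.02
tcp_pos: [534.5, 14.7, 128.2]
tool_rot: [-0.169, -3.134, -0.0]
contact_force: [-8.4, 1.8, 3.1]
finger_gap: 28.4
gripper_force: 60.4
```

```bash
python3 -c "
from h import *
pushed('9')"
```

```text
[534.50205509  14.67987548 128.1947988 ] 28.366122266678882
side 146 [[495.4, -7.4, 34.2], [516.4, 7.2, 58.1], [588.6, 29.6, 71.7]] front x [[3.8, -26.1]]
scene 225 [[512.5, -20.7, 41.1], [556.6, 15.0, 67.0], [593.5, 46.0, 210.5]] front x [[20.8, -45.8]]
```

{"name": "servo_tool", "arguments": {"commands": [[1.5, -0.2, 0, 0, 15], [1.5, -0.2, -5, 0, 15], [1.5, -0.2, -10, 0, 15], [1.5, -0.2, -14, 0, 15], [1.5, -0.2, -14, 0, 15], [1.5, -0.2, -14, 0, 15]]}}

```text
t: 27.88
tcp_pos: [535.9, 14.5, 113.9]
tool_rot: [-0.169, -3.133, -0.001]
contact_force: [-6.8, 0.6, -0.1]
finger_gap: 28.1
gripper_force: 60.1
```

{"name": "servo_tool", "arguments": {"commands": [[0, 0, -1, 0, 15], [0, 0, -1, 0, 36], [0, 0, -1, 0, 36], [0, 0, -1, 0, 36], [0, 0, 15, 0, 36], [0, 0, 50, 0, 45], [20, 0, 110, 0, 60], [40, 40, 170, 0, 60], [40, 60, 170, 0, 60], [40, 60, 170, 0, 60], [40, 60, 170, 0, 60]]}}

```text
t: 29.25
tcp_pos: [576.2, 73.6, 283.7]
tool_rot: [-0.17, -3.136, 0.0]
contact_force: [-0.5, 0.3, -0.2]
finger_gap: 60.2
gripper_force: 0.0
```

```bash
python3 -c "
from h import *
chk('10')"
```

```text
[576.17917836  73.63223725 283.7159105 ] [-1.70136094e-01 -3.13614934e+00  4.28660795e-04]
wrist 54 (np.int64(4168), (array([544.1,  14.4]), array([98.4, 31.6]), -6.67), 53.9, array([208., 164.])) mach [50.   0.9]
side 54 (np.int64(390), (array([541.6,  13.2]), array([98.9, 32.7]), -6.85), 53.8, array([297., 226.])) mach [47.6 -0.5]
```

View pics/wrist10.png

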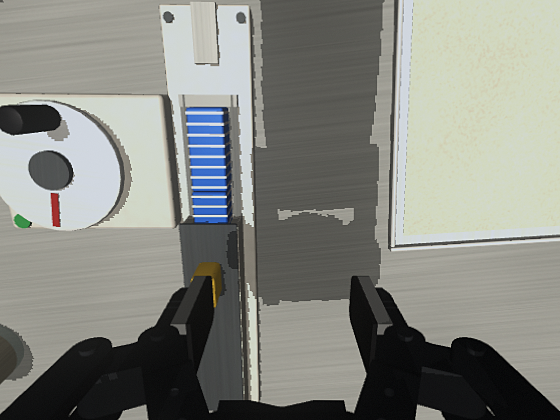

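The row is complete and flat (blue from (207,108) to (210,220)), and the pan is empty. Next I'll shut the rail.

{"name": "servo_tool", "arguments": {"commands": [[30, -35, 0, 0, 55], [62, -71, 0, 0, 55], [62, -71, -50, 0, 55], [62, -71, -100, 0, 55], [62, -71, -135, 0, 55], [62, -71, -135, 0, 55], [62, -71, -135, 0, 10], [62, -71, -135, 0, 10], [62, -71, -135, 0, 10], [62, -71, -135, 0, 10]]}}

```text
t: 30.6
tcp_pos: [639.1, 2.4, 151.1]
tool_rot: [0.17, 3.134, -0.002]
contact_force: [-2.4, -3.1, 6.6]
finger_gap: 18.7
gripper_force: 59.5
```

{"name": "servo_tool", "arguments": {"commands": [[-15, 1.6, 0, 0, 10], [-30, 3.3, 0, 0, 10], [-45, 4.9, 0, 0, 10], [-60, 6.6, 0, 0, 10], [-75, 8.2, 0, 0, 10], [-90, 9.9, 0, 0, 10], [-98, 10.7, 0, 0, 10], [-101, 11, 0, 0, 10], [-101, 11, 0, 0, 10], [-101, 11, 0, 0, 10]]}}

```text
t: 31.85
tcp_pos: [539.4, 13.4, 151.1]
tool_rot: [0.17, 3.13, -0.002]
contact_force: [6.4, -3.9, 2.6]
finger_gap: 18.2
gripper_force: 59.6
```

{"name": "servo_tool", "arguments": {"commands": [[0, 0, 0, 0, 50], [0, 0, 0, 0, 50], [0, 0, 0, 0, 50], [0, 0, 50, 0, 50], [20, 0, 100, 0, 50], [40, -30, 150, 0, 50], [40, -60, 150, 0, 50], [40, -60, 150, 0, 50], [40, -60, 150, 0, 50]]}}

```text
t: 32.98
tcp_pos: [577.3, -45.2, 298.4]
tool_rot: [-0.17, -3.136, -0.001]
contact_force: [0.1, 0.0, -0.5]
finger_gap: 50.1
gripper_force: 0.0
```

```bash
python3 - <<'E'
from h import *
s=bot.get_state(); print(s["tcp_pos"])
p,im,X=cap("wrist","wrist11.png"); Z=X[:,:,2]; H=hsv(im).astype(int)
for q in blobs((H[:,:,0]>15)&(H[:,:,0]<30)&(H[:,:,1]>150)&(abs(Z-99)<4),100): print("knob",rect(X[q][:,:2]),mach(rect(X[q][:,:2])[0]))
for q in blobs((H[:,:,2]<140)&(abs(Z-66)<4),300): print("plate/hub",rect(X[q][:,:2]),mach(rect(X[q][:,:2])[0]))
for q in blobs((H[:,:,2]<110)&(abs(Z-105)<4)&(X[:,:,1]<0),60): print("crank",q.sum(),rect(X[q][:,:2]),np.argwhere(q).mean(0)[::-1])
E
```

```text
[577.27928967 -45.20944077 298.44073559]
knob (array([539.2,  13.5]), array([29.7, 19.6]), -5.51) [45.2 -0.5]
plate/hub (array([592.2,   8.1]), array([205.4,  50.3]), -6.22) [98.5 -0.1]
plate/hub (array([ 530.6, -110.8]), array([31.4, 31.3]), 80.56) [  50.2 -125. ]
crank 615 (array([ 489.9, -100.2]), array([18.5, 18.1]), 83.21) [189.69756098  99.21463415]
```

View pics/wrist11.png

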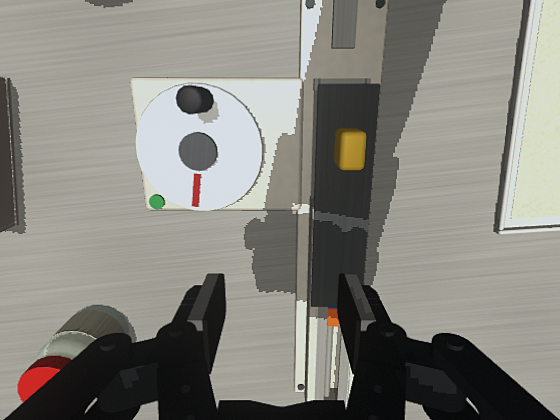

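The picture shows the rail shut over the bay, the crank at (190,99) and the hub at (198,152). Next I'll grip the crank and work out the circle.

{"name": "servo_tool", "arguments": {"commands": [[-50, -30, 0, 0, 50], [-87.5, -54.2, 0, 0, 50], [-87.5, -54.2, -50, 0, 50], [-87.5, -54.2, -100, 0, 50], [-87.5, -54.2, -147, 0, 50], [-87.5, -54.2, -147, 0, 50], [-87.5, -54.2, -147, 0, 10], [-87.5, -54.2, -147, 0, 10], [-87.5, -54.2, -147, 0, 10], [-87.5, -54.2, -147, 0, 10]]}}

```text
t: 34.28
tcp_pos: [490.9, -100.2, 154.1]
tool_rot: [0.169, 3.133, -0.002]
contact_force: [0.2, 0.7, 5.7]
finger_gap: 17.9
gripper_force: 58.4
```

```bash
python3 - <<'E'
import numpy as np
c=-41.9*np.exp(1j*np.radians(165.5))
for a in(0,180):
    f=165.5-a; print([[round(float(z.real),1),round(float(z.imag),1)] for z in 41.9*(np.exp(1j*np.radians(f-15*np.arange(1,13)))-np.exp(1j*np.radians(f)))])
E
```

```text
[[4.1, 10.1], [10.7, 18.9], [19.3, 25.6], [29.4, 29.9], [40.2, 31.4], [51.1, 30.1], [61.2, 26.0], [69.9, 19.4], [76.7, 10.8], [80.9, 0.7], [82.5, -10.1], [81.1, -21.0]]
[[-4.1, -10.1], [-10.7, -18.9], [-19.3, -25.6], [-29.4, -29.9], [-40.2, -31.4], [-51.1, -30.1], [-61.2, -26.0], [-69.9, -19.4], [-76.7, -10.8], [-80.9, -0.7], [-82.5, 10.1], [-81.1, 21.0]]
```

{"name": "servo_tool", "arguments": {"commands": [[4.1, 10.1, 0, 0, 10], [10.7, 18.9, 0, 0, 10], [19.3, 25.6, 0, 0, 10], [29.4, 29.9, 0, 0, 10], [40.2, 31.4, 0, 0, 10], [51.1, 30.1, 0, 0, 10], [61.2, 26.0, 0, 0, 10], [69.9, 19.4, 0, 0, 10], [76.7, 10.8, 0, 0, 10], [80.9, 0.7, 0, 0, 10], [82.5, -10.1, 0, 0, 10], [81.1, -21.0, 0, 0, 10]]}}

```text
t: 35.78
tcp_pos: [572.2, -121.1, 154.1]
tool_rot: [0.169, 3.133, -0.001]
contact_force: [-0.0, 2.5, 6.6]
finger_gap: 17.9
gripper_force: 59.1
```

{"name": "servo_tool", "arguments": {"commands": [[-4.1, -10.1, 0, 0, 10], [-10.7, -18.9, 0, 0, 10], [-19.3, -25.6, 0, 0, 10], [-29.4, -29.9, 0, 0, 10], [-40.2, -31.4, 0, 0, 10], [-51.1, -30.1, 0, 0, 10], [-61.2, -26.0, 0, 0, 10], [-69.9, -19.4, 0, 0, 10], [-76.7, -10.8, 0, 0, 10], [-80.9, -0.7, 0, 0, 10], [-82.5, 10.1, 0, 0, 10], [-81.1, 21.0, 0, 0, 10]]}}

```text
t: 37.28
tcp_pos: [490.7, -100.4, 154.1]
tool_rot: [0.17, 3.133, -0.004]
contact_force: [0.2, -2.3, 9.0]
finger_gap: 17.7
gripper_force: 59.3
```

{"name": "servo_tool", "arguments": {"commands": [[0, 0, 0, 0, 10], [0, 0, 0, 0, 10], [0, 0, 0, 0, 50], [0, 0, 0, 0, 50], [0, 0, 0, 0, 50], [0, 0, 50, 0, 50], [40, 20, 100, 0, 50], [87.5, 54, 147, 0, 50], [87.5, 54, 147, 0, 50], [87.5, 54, 147, 0, 50], [87.5, 54, 147, 0, 50]]}}

```text
t: 38.65
tcp_pos: [576.8, -46.4, 297.9]
tool_rot: [-0.171, -3.135, -0.0]
contact_force: [-0.2, -0.4, -0.2]
finger_gap: 50.1
gripper_force: 0.0
```

```bash
python3 - <<'E'
from h import *
s=bot.get_state(); print(s["tcp_pos"])
p,im,X=cap("wrist","wrist12.png"); Z=X[:,:,2]; H=hsv(im).astype(int)
for q in blobs((H[:,:,0]>15)&(H[:,:,0]<30)&(H[:,:,1]>150)&(abs(Z-99)<4),100): print("knob",rect(X[q][:,:2]),mach(rect(X[q][:,:2])[0]))
for q in blobs((H[:,:,2]<110)&(abs(Z-105)<4)&(X[:,:,1]<0),60): print("crank",q.sum(),rect(X[q][:,:2]))
p,im,X=cap("side","side12.png")
E
```

```text
[576.84754897 -46.38618138 297.887296  ]
knob (array([538.9,  13.7]), array([28.6, 19.7]), -5.04) [44.9 -0.3]
crank 605 (array([490.2, -99.2]), array([18.5, 18.1]), 84.53)
```

View pics/side12.png

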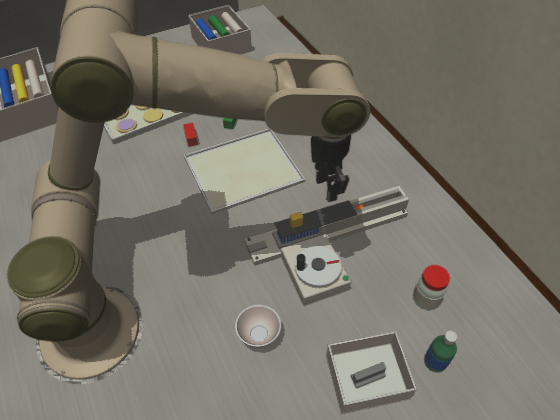

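View pics/wrist12.png

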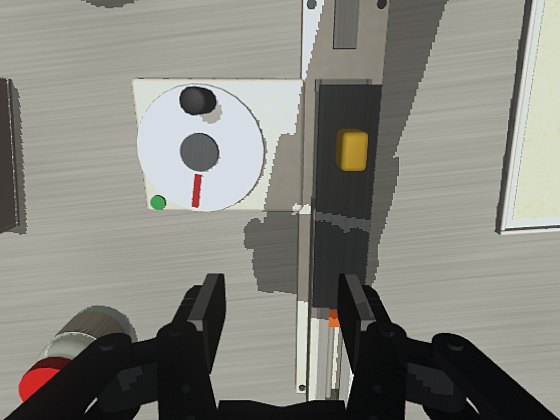

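The side view shows the pan empty, the rail shut, the carrier in the tub at (369,374) and the bystanders where they started. The wrist view shows the crank back at its starting place (198,100) after a full turn.

```bash
python3 -c "
from cell import bot
print(bot.finish_job())"
```

```text
the job is handed in; nothing more can be done
None
```

I handed the job in at about 39 s of robot time: all three sticks are in the channel, the spent carrier is in the tub, the rail is shut and the wheel has had one full clockwise turn; the hand-in gave no verdict, so this rests on my last pictures.

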